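# Fit the keyed plate on the model turntable drive

### The job

On this model-maker's bench, fit the turntable plate whose hub has two keyways in its bore onto the upright shaft of the turntable drive: turn it until the keyways line up with the shaft's two keys and lower it, without letting it drop, until it sits fully home and flat on the flange, then let go. Leave the similar plate with the plain round bore where it lies.

Things in the scene. Friction and masses are not known exactly. Their poses are not given: they have to be found in the camera images.
- keyed_plate: Plate to fit: plywood disc 130 mm across, 8 thick; in its middle an upright round aluminium hub 56 mm across, top 54 mm above the disc's underside, to be gripped from above across its outside. Through bore 28 mm, with two opposite keyways 17 mm wide reaching 24 mm from the axis (a hole with two notches). 0.2-0.35 kg. Origin: axis, underside. x: along the keyways (half turn the same); z: up.
- plain_plate: Plate to leave alone: the same disc and hub, but its 28 mm bore is plainly round, without keyways, and does not go over the keys. Origin: on the axis, at the underside; z up.
- drive_seat (a point): Shaft axis at the top of the drive's steel flange (62 mm across), 68 mm above the table, on a grey housing 130x110x55. The shaft stands up from it: core 17 mm across, two keys forming a bar 37 long, 7 wide, 46 high with roof-shaped top. x: along the keys; z: up. Play of fit: 5 mm, 15 deg. Shaft turns only above 0.4 N m. Fully home, the plate's origin lies here, its underside on the flange.
Not all that is in view belongs to the job. Leave any turquoise look-alike of the keyed_plate alone.

How it is judged (in metres and radians):
At the end, for the whole second after the job is handed in: The keyed plate sits on the drive: its underside within 6 mm of the flange, its axis within 12 mm of the shaft's, keyways along the keys within 23 degrees, tilted less than 5 degrees, at rest; the plain plate lies within 30 mm of where it was (z of keyed_plate in the frame of drive_seat between -0.006 and 0.006 m and horizontal distance between keyed_plate and drive_seat below 0.012 m and angle between the x axis of keyed_plate and the x axis of drive_seat, either way round below 0.4 rad and angle between keyed_plate's own z axis and vertical below 0.09 rad and linear speed of keyed_plate below 0.02 m/s and distance of plain_plate from where it was at the start of the episode below 0.03 m); the robot touches nothing.
It fails at once if the keyed plate drops or is slammed down along the shaft (faster than 0.6 m/s with the shaft inside its bore) (linear speed of keyed_plate above 0.6 m/s and horizontal distance between keyed_plate and drive_seat below 0.02 m and z of keyed_plate in the frame of drive_seat below 0.045 m).
It fails at once if the plain plate is moved more than 30 mm (distance of plain_plate from where it was at the start of the episode above 0.03 m).
It also fails if it takes over 43 s, if anything falls off the work surface, if the arm or the gripper's body presses on something with over 40 N, if the wrist force passes 120 N, or if a joint passes its speed limit or range.

### The arm

A 6-joint arm with a two-finger parallel gripper is mounted at the origin on the work surface. World frame = base frame: x ahead of the robot, y to its left, z up, the work surface at z = 0. Lengths are in m, angles in degrees, forces in N, time in s.
With the tool pointing down it reaches from about 0.375 to 0.975 m from the base axis. Payload 3.8 kg.
Tool frame: the origin (TCP) lies at the centre of the arm's flange, where the gripper is bolted on; the fingertips stand 173 mm ahead of it and the grasp point (between the pads) lies 155 mm ahead of it; z points along the fingers, y is the line along which they close (so a half turn about z gives the same grasp; the last joint's range is limited). The gripper opens to 85 mm and grips with 20 to 120 N. Pads are 22 mm wide; open, the fingers measure 114 mm over their backs; the gripper's body (76 mm by 85 mm) begins 54 mm behind the grasp point. The pads swing forward as they close: fully open they stand 13 mm farther back than shut.
Start: joints at [-66.343, 15.12, 91.902, -0, 72.978, -2.114], TCP at [0.293, -0.608, 0.405] pointing down, gripper open.
Joint ranges: [-150.88, 150.88], [-54.13, 125.18], [17.81, 147.31], [-75.09, 255.09], [0, 152.58], [-146.25, 146.25]. Speed limits (degrees/s): [147.25, 147.25, 180, 180, 180, 180].

### API

Orientations are given as [roll, pitch, yaw] about the fixed x, y, z axes, in that order (R = Rz(yaw) Ry(pitch) Rx(roll)).
In Python, from cell import sensors, cams, ticket gives the robot as it stands.
- The arm moves only by the shell command python3 -m creep 'ROWS' [FORCE]. ROWS is JSON, a list of rows, each an object of numbers: "fingers": the finger opening in mm, from 0 to 85.4; "dx", "dy", "dz": the shift along the tool's x, y, z in mm; "ax", "ay", "az": the turn, a rotation vector about the tool's x, y, z in degrees. In form: [{"fingers": .., "dx": .., "dy": .., "dz": .., "ax": .., "ay": .., "az": ..}, ...]. A call has 1 to 12 rows; each row shifts and turns the commanded pose from where the row before left it, along the tool's axes as they then stand; what a row does not reach is not made up. A row lasts 1/10 s, in which the tool goes at most 50 mm and 8.59 degrees, less where a joint would pass 70% of its speed; a pose out of reach is approached as far as the arm can. A call is refused whole if a number of a shift passes 50 or a number of a turn 8.59, either way. A call with a gripper value outside its range is refused whole. The fingers move at their own pace and stop on an object; FORCE is the grip in N (left out, the last holds). Time passes only in rows, so rows that do not move let the fingers close. It gives the time, the measured TCP pose, the force, the opening and the grip force at its end, in the units of the state.
- sensors.read_state(): the state, without advancing time (a new reading comes with each control period).
- cams.grab_frame(name): name is "scene" or "top" or "wrist"; returns the picture (384x512x3 uint8, red, green, blue); there is no depth.
- cams.camera_model(name): a dict with "fx", "fy", "cx", "cy" (pixels), "xyz" and "orientation" of the camera in the world. Camera axes: x right, y up, looking along -z (the intrinsics and any distortion apply to the point x, -y, -z); pixel columns grow to the right and rows downward; lengths in m; the calibration is good to about 2 mm. A picture is of the moment at which its call begins: read the wrist's pose just before it. camera_model takes no time and is no camera call; for the wrist camera it gives the pose at the moment of the call.
- ticket.close_job(): hands the job in; it is judged then, once.
The state is a dict: "time": time; "qpos": joint angles; "qd": joint speeds; "joint_efforts": joint torques, N m; "tcp_pos": TCP position; "orientation": TCP orientation; "wrist_force": force on the tool from outside, world axes, zero at the start; "torque": the same for the moment, N m; "opening": opening from 0.0 (shut) to 1.0 (fully open); "grasp_force": force on a finger pad.
Only numpy, scipy, OpenCV 4.12 (cv2) and the standard library are available. Lean on these libraries where they do the work, as an engineer would, in place of code of your own. Each camera call takes 0.05 s, during which the arm holds its last target. There are 200 camera calls.

## Working session

There is one attempt and no reset: what is moved stays moved. The work goes in short steps, Python scripts to look and compute and a shell command to move; the robot and the scene stay as the last step left them, time stands still between calls to the robot, and variables do not carry over. Pictures are saved under pics/ and viewed, at most 10 in all, crops included, and the job is handed in when it is done.

```bash
ls; mkdir -p pics; cat > h.py <<'E'
import numpy as np, cv2
from scipy.spatial.transform import Rotation as R
from cell import sensors, cams, ticket
def cam(n):
    m=cams.camera_model(n); return m
def rot(o): return R.from_euler('xyz',o,degrees=True).as_matrix()
def ray(m,u,v,z):
    d=rot(m['orientation'])@np.array([(u-m['cx'])/m['fx'],-(v-m['cy'])/m['fy'],-1.0])
    p=np.array(m['xyz']); return p+d*(z-p[2])/d[2]
def proj(m,P):
    q=rot(m['orientation']).T@(np.array(P)-np.array(m['xyz'])); return m['cx']+m['fx']*q[0]/-q[2], m['cy']+m['fy']*q[1]/q[2]
def save(n,im): cv2.imwrite(n,cv2.cvtColor(im,cv2.COLOR_RGB2BGR))
E
python3 - <<'E'
from h import *
for n in ['scene','top','wrist']:
    m=cam(n); print(n,m); im=cams.grab_frame(n); np.save(f'pics/{n}0.npy',im); save(f'pics/{n}0.png',im)
print(sensors.read_state())
E
```

```text
pics
scene {'fx': 420.61611688937626, 'fy': 420.61611688937626, 'cx': 252.59324374215137, 'cy': 194.97217696554992, 'xyz': array([ 1.07255864, -0.60488781,  0.90090566]), 'orientation': array([46.4065184 ,  0.94280777, 39.57530961])}
top {'fx': 347.3701267665953, 'fy': 347.3701267665953, 'cx': 256.64010142210515, 'cy': 184.97673050631124, 'xyz': array([0.33428784, 0.0506711 , 0.97789568]), 'orientation': array([ 10.20287617,  -0.11648797, -90.76440766])}
wrist {'fx': 345.93949855069343, 'fy': 345.93949855069343, 'cx': 251.87154622512404, 'cy': 192.43567208879264, 'xyz': array([ 0.36778791, -0.57195214,  0.37340523]), 'orientation': array([-18.6896279 ,   0.10954197, -64.21790496])}
{'time': 0.15, 'qpos': array([-6.63437115e+01,  1.51586857e+01,  9.19652945e+01,  4.55554866e-04,
        7.29773942e+01, -2.11249377e+00]), 'qd': array([ 0.02626809, -0.15894355, -0.26371527, -0.06505336, -0.01659609,
       -0.04314814]), 'joint_efforts': array([ 1.12764121e-04, -5.15905774e+01, -3.67959559e+01, -1.03341656e-04,
        8.03000643e-03, -1.20678303e-05]), 'tcp_pos': array([ 0.29335675, -0.60761348,  0.40363533]), 'orientation': array([-1.79898711e+02, -4.17188575e-03,  2.57686448e+01]), 'wrist_force': array([-0.28045068,  1.23170971, -0.1250533 ]), 'torque': array([0.00222185, 0.01964419, 0.04390165]), 'grasp_force': 0.0, 'opening': 0.9976670263135385}
```

View pics/top0.png

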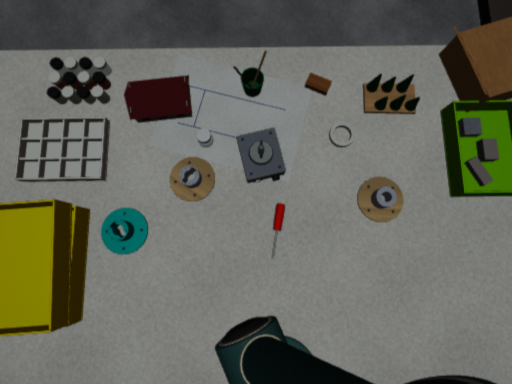

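View pics/scene0.png

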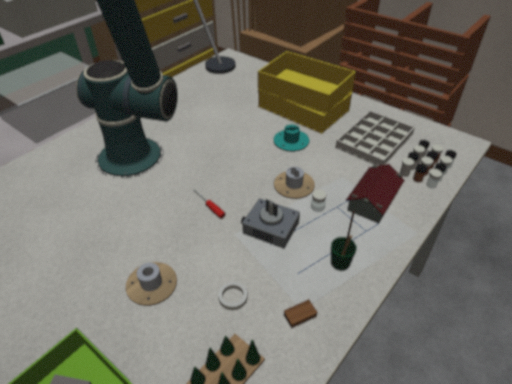

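Candidates in the top image are the plywood plate at (192,178), the plywood plate at (381,199) and the turquoise look-alike at (125,231). The drive is at (261,152). I'll check a close crop of the two plates and the drive.

```bash
python3 - <<'E'
from h import *
t=np.load('pics/top0.npy'); s=np.load('pics/scene0.npy')
c=lambda im,u,v:cv2.resize(im[v-25:v+25,u-25:u+25],(260,260),interpolation=cv2.INTER_CUBIC)
g=np.vstack([np.hstack([c(t,192,178),c(t,381,199),c(t,261,152)]),np.hstack([c(s,294,180),c(s,150,280),c(s,271,218)])])
save('pics/crop.png',np.clip(g.astype(float)*1.4,0,255).astype(np.uint8))
m=cam('top')
# plywood discs: colour mask
hsv=cv2.cvtColor(t,cv2.COLOR_RGB2HSV)
for (u,v) in [(192,178),(381,199)]:
    mk=np.zeros(t.shape[:2],np.uint8); roi=((hsv[...,1]>70)&(hsv[...,0]<30)).astype(np.uint8)
    mk[v-35:v+35,u-35:u+35]=roi[v-35:v+35,u-35:u+35]
    cs,_=cv2.findContours(mk,cv2.RETR_EXTERNAL,cv2.CHAIN_APPROX_NONE); k=max(cs,key=cv2.contourArea)
    P=np.array([ray(m,x,y,0.008)[:2] for x,y in cv2.convexHull(k)[:,0]]).astype(np.float32)
    print(cv2.minEnclosingCircle(P),P.min(0),P.max(0), (P.min(0)+P.max(0))/2)
print('drive guess',ray(m,261,152,0.068),ray(m,261,150,0.114))
E
```

```text
((0.5296094417572021, 0.23038029670715332), 0.06431113183498383) [0.46803397 0.16737111] [0.59308714 0.2929999 ] [0.53056055 0.23018551]
((0.46463504433631897, -0.3003290891647339), 0.06438339501619339) [ 0.40212572 -0.36381736] [ 0.5275335 -0.2378005] [ 0.4648296  -0.30080894]
drive guess [0.5885804  0.03362134 0.068     ] [0.58104483 0.03440048 0.114     ]
```

View pics/crop.png

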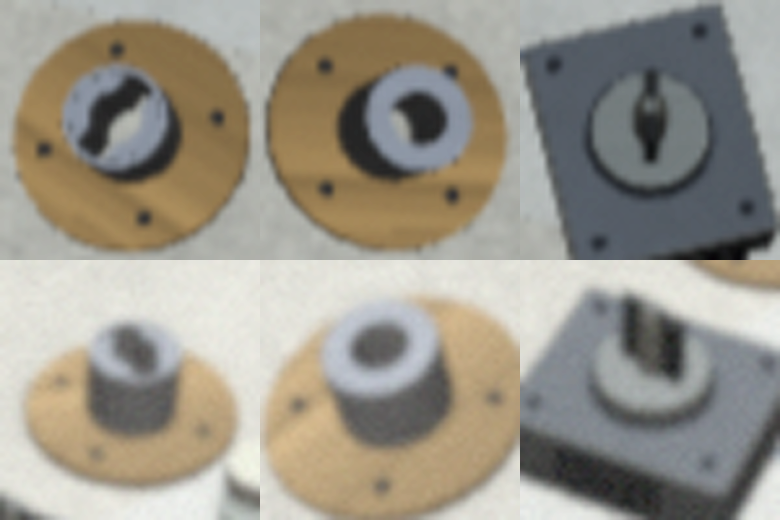

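Crop: the left plate, top (192,178), shows the bore with two opposite notches, so it's the one to fit. The right plate, (381,199), has a plain round bore. The drive shows a shaft with a key bar running roughly along image vertical. Next I'll move the wrist camera over the drive and keyed plate.

```bash
python3 -m creep '[{"dx":32,"dy":-33.5},{"dx":32,"dy":-33.5},{"dx":32,"dy":-33.5},{"dx":32,"dy":-33.5},{"dx":32,"dy":-33.5},{"dx":32,"dy":-33.5},{"dx":32,"dy":-33.5},{"dx":32,"dy":-33.5},{"dx":32,"dy":-33.5},{"dx":32,"dy":-33.5},{"dx":32,"dy":-33.5},{"dx":32,"dy":-33.5}]' 60
python3 -m creep '[{"dx":32,"dy":-33.5},{"dx":32,"dy":-33.5},{"dx":32,"dy":-33.5},{"dx":32,"dy":-33.5},{"az":8.5},{"az":8.5},{"az":8.5},{},{},{}]'
python3 - <<'E'
from h import *
print(sensors.read_state()['tcp_pos'],cam('wrist'))
im=cams.grab_frame('wrist'); np.save('pics/w1.npy',im); save('pics/w1.png',im)
E
```

```text
[ 0.29335675 -0.60761348  0.40363533] {'fx': 345.93949855069343, 'fy': 345.93949855069343, 'cx': 251.87154622512404, 'cy': 192.43567208879264, 'xyz': array([ 0.36780978, -0.5720023 ,  0.37356431]), 'orientation': array([-18.69020127,   0.09384726, -64.21792718])}invalid input
invalid input
```

View pics/w1.png

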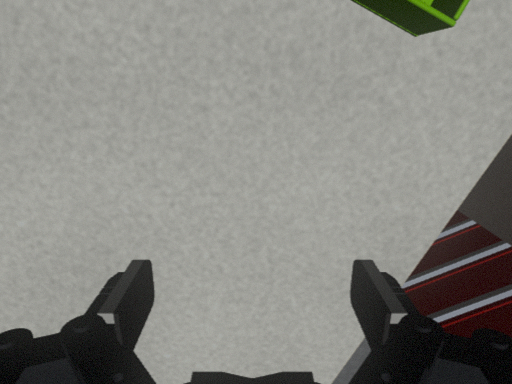

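The picture shows bare bench from the start pose, because both calls were refused. Each row probably needs all seven keys.

```bash
python3 -m creep '[{"fingers":85,"dx":32,"dy":-33.5,"dz":0,"ax":0,"ay":0,"az":0},{"fingers":85,"dx":32,"dy":-33.5,"dz":0,"ax":0,"ay":0,"az":0},{"fingers":85,"dx":32,"dy":-33.5,"dz":0,"ax":0,"ay":0,"az":0},{"fingers":85,"dx":32,"dy":-33.5,"dz":0,"ax":0,"ay":0,"az":0},{"fingers":85,"dx":32,"dy":-33.5,"dz":0,"ax":0,"ay":0,"az":0},{"fingers":85,"dx":32,"dy":-33.5,"dz":0,"ax":0,"ay":0,"az":0},{"fingers":85,"dx":32,"dy":-33.5,"dz":0,"ax":0,"ay":0,"az":0},{"fingers":85,"dx":32,"dy":-33.5,"dz":0,"ax":0,"ay":0,"az":0}]' 60
python3 -m creep '[{"fingers":85,"dx":32,"dy":-33.5,"dz":0,"ax":0,"ay":0,"az":0},{"fingers":85,"dx":32,"dy":-33.5,"dz":0,"ax":0,"ay":0,"az":0},{"fingers":85,"dx":32,"dy":-33.5,"dz":0,"ax":0,"ay":0,"az":0},{"fingers":85,"dx":32,"dy":-33.5,"dz":0,"ax":0,"ay":0,"az":0},{"fingers":85,"dx":32,"dy":-33.5,"dz":0,"ax":0,"ay":0,"az":0},{"fingers":85,"dx":32,"dy":-33.5,"dz":0,"ax":0,"ay":0,"az":0},{"fingers":85,"dx":32,"dy":-33.5,"dz":0,"ax":0,"ay":0,"az":8.5},{"fingers":85,"dx":0,"dy":0,"dz":0,"ax":0,"ay":0,"az":8.5},{"fingers":85,"dx":0,"dy":0,"dz":0,"ax":0,"ay":0,"az":8.5},{"fingers":85,"dx":0,"dy":0,"dz":0,"ax":0,"ay":0,"az":0},{"fingers":85,"dx":0,"dy":0,"dz":0,"ax":0,"ay":0,"az":0}]'
python3 - <<'E'
from h import *
print(sensors.read_state()['tcp_pos'],cam('wrist'))
im=cams.grab_frame('wrist'); np.save('pics/w2.npy',im); save('pics/w2.png',im)
E
```

```text
time: 1.0
tcp_pos: [0.4075, -0.2534, 0.4047]
orientation: [180.0, -0.0, 25.7]
wrist_force: [0.7, 0.8, 0.6]
opening: 0.993
grasp_force: 0.0
time: 2.1
tcp_pos: [0.5063, 0.0502, 0.4046]
orientation: [180.0, 0.0, 1.1]
wrist_force: [1.2, -0.4, 0.4]
opening: 0.991
grasp_force: 0.0
[0.50628495 0.05023713 0.40457423] {'fx': 345.93949855069343, 'fy': 345.93949855069343, 'cx': 251.87154622512404, 'cy': 192.43567208879264, 'xyz': array([0.58893477, 0.05143626, 0.37446378]), 'orientation': array([-1.87064083e+01, -8.81870001e-03, -8.89371670e+01])}
```

View pics/w2.png

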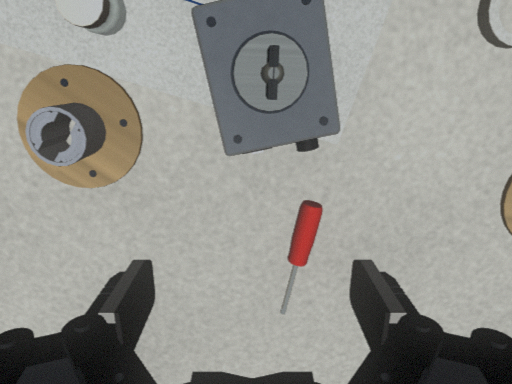

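Wrist view: drive flange centre at about (270,72) with a near-vertical key bar. The keyed hub top is at about (57,136) with its notches slanting, and its disc is at (80,126). Now I'll measure these.

```bash
python3 - <<'E'
from h import *
im=np.load('pics/w2.npy'); m=dict(fx=345.93949855,fy=345.93949855,cx=251.8715,cy=192.4357,xyz=np.array([0.58893477,0.05143626,0.37446378]),orientation=np.array([-18.7064,-0.0088,-88.9372]))
g=cv2.cvtColor(im,cv2.COLOR_RGB2GRAY); hsv=cv2.cvtColor(im,cv2.COLOR_RGB2HSV)
print(im[72,245],im[72,300],im[110,222],im[136,85],im[140,35],im[130,56],im[60,272],im[90,272],im[72,272])
def big(mk,near):
    n,l,s,c=cv2.connectedComponentsWithStats(mk.astype(np.uint8)); 
    i=max(range(1,n),key=lambda i:s[i][4]-50*np.hypot(*(c[i]-near))); return l==i,s[i],c[i]
def toW(mk,z):
    cs,_=cv2.findContours(mk.astype(np.uint8),cv2.RETR_EXTERNAL,cv2.CHAIN_APPROX_NONE); k=cv2.convexHull(max(cs,key=cv2.contourArea))[:,0]
    return np.array([ray(m,x,y,z)[:2] for x,y in k],np.float32)
yy,xx=np.mgrid[:384,:512]
# flange: brighter & less blue than housing
f=(np.hypot(xx-270,yy-72)<45)&(im[...,2].astype(int)-im[...,0]<8)&(g>85)
f,s,c=big(f,(270,72)); P=toW(f,0.068); print('flange',s,c,cv2.minEnclosingCircle(P),cv2.fitEllipse(P*1000))
b=(np.hypot(xx-272,yy-72)<33)&(g<85); b,s,c=big(b,(272,72)); W=np.array([ray(m,x,y,0.108)[:2] for y,x in np.argwhere(b)]);mu=W.mean(0);w,v=np.linalg.eigh(np.cov((W-mu).T));print('bar',s,mu,np.degrees(np.arctan2(v[1,1],v[0,1])),np.sqrt(w))
d=(np.hypot(xx-80,yy-126)<75)&(hsv[...,1]>70)&(hsv[...,0]<30); d,s,c=big(d,(80,126)); P=toW(d,0.008); print('disc',s,cv2.minEnclosingCircle(P),cv2.fitEllipse(P*1000))
h=(np.hypot(xx-57,yy-136)<36)&(g>95)&(hsv[...,0]>90)&(im[...,2]>im[...,0].astype(int)+5); h,s,c=big(h,(57,136)); P=toW(h,0.054); print('hub',s,cv2.minEnclosingCircle(P),cv2.fitEllipse(P*1000))
cs,_=cv2.findContours(h.astype(np.uint8),cv2.RETR_CCOMP,cv2.CHAIN_APPROX_NONE)
fill=np.zeros_like(g); cv2.fillConvexPoly(fill,cv2.convexHull(np.vstack(cs)),1)
k=(fill>0)&~h; k,s,c=big(cv2.morphologyEx(k.astype(np.uint8),cv2.MORPH_OPEN,np.ones((3,3))),(57,136)); W=np.array([ray(m,x,y,0.054)[:2] for y,x in np.argwhere(k)]);mu=W.mean(0);w,v=np.linalg.eigh(np.cov((W-mu).T));print('keyway',s,mu,np.degrees(np.arctan2(v[1,1],v[0,1])),np.sqrt(w))
o=im.copy(); o[f]=[0,255,0];o[b]=[255,0,0];o[h]=[255,255,0];o[k]=[255,0,255]
save('pics/ov.png',cv2.resize(o[:200,:360],(720,400),interpolation=0))
E
```

```text
[125 133 131] [124 128 130] [103 109 115] [111 115 118] [146 149 158] [60 58 58] [53 56 58] [52 57 58] [108 113 115]
flange [ 234   33   74   78 3108] [269.72490347  71.51512227] ((0.5910690426826477, 0.03611081466078758), 0.031092723831534386) ((591.0785522460938, 36.16872024536133), (61.08386993408203, 61.807716369628906), 8.717955589294434)
bar [261  45  23  55 642] [0.59147413 0.03705192] 179.73034025754262 [0.00355813 0.01056739]
disc [  17   65  125  123 7725] ((0.5317521691322327, 0.2315884232521057), 0.06485108286142349) ((531.9014892578125, 231.57595825195312), (127.97770690917969, 129.40306091308594), 17.188968658447266)
hub [  26  107   60   59 1570] ((0.5316711664199829, 0.2320059984922409), 0.02752302587032318) ((531.572509765625, 232.0069122314453), (54.24088668823242, 54.4846076965332), 79.6542739868164)
keyway [  38  113   37   48 1115] [0.53183678 0.23203488] 144.25749359426175 [0.00626582 0.01251151]
```

View pics/ov.png

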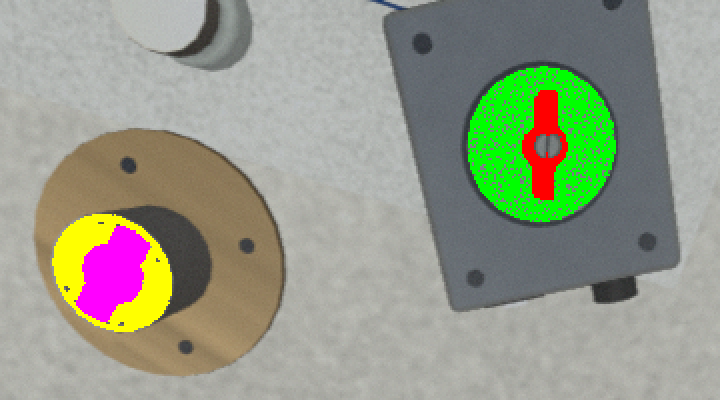

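The masks are clean: plate at (0.532, 0.232) with keyways at -35.7°, drive at (0.591, 0.036) with keys at -0.3°. I'll move over the hub and partway down.

```bash
python3 -m creep '[{"fingers":85,"dx":7.2,"dy":-45.3,"dz":0,"ax":0,"ay":0,"az":0},{"fingers":85,"dx":7.2,"dy":-45.3,"dz":0,"ax":0,"ay":0,"az":0},{"fingers":85,"dx":7.2,"dy":-45.3,"dz":0,"ax":0,"ay":0,"az":0},{"fingers":85,"dx":7.2,"dy":-45.3,"dz":0,"ax":0,"ay":0,"az":0},{"fingers":85,"dx":0,"dy":0,"dz":40,"ax":0,"ay":0,"az":0},{"fingers":85,"dx":0,"dy":0,"dz":40,"ax":0,"ay":0,"az":0},{"fingers":85,"dx":0,"dy":0,"dz":40,"ax":0,"ay":0,"az":0},{"fingers":85,"dx":0,"dy":0,"dz":20,"ax":0,"ay":0,"az":0},{"fingers":85,"dx":0,"dy":0,"dz":0,"ax":0,"ay":0,"az":0},{"fingers":85,"dx":0,"dy":0,"dz":0,"ax":0,"ay":0,"az":0},{"fingers":85,"dx":0,"dy":0,"dz":0,"ax":0,"ay":0,"az":0}]'
python3 - <<'E'
from h import *
print(sensors.read_state()['tcp_pos'])
m=cam('wrist');im=cams.grab_frame('wrist'); np.save('pics/w3.npy',im); 
g=cv2.cvtColor(im,cv2.COLOR_RGB2GRAY)
cv2.circle(im,tuple(int(round(v)) for v in proj(m,[.5317,.2318,.054])),3,(255,0,0),-1)
save('pics/w3.png',im)
E
```

```text
time: 3.25
tcp_pos: [0.5337, 0.232, 0.2669]
orientation: [-179.9, -0.2, 0.9]
wrist_force: [-0.6, -0.4, 1.0]
opening: 0.996
grasp_force: 0.0
[0.53369283 0.23197422 0.266898  ]
```

View pics/w3.png

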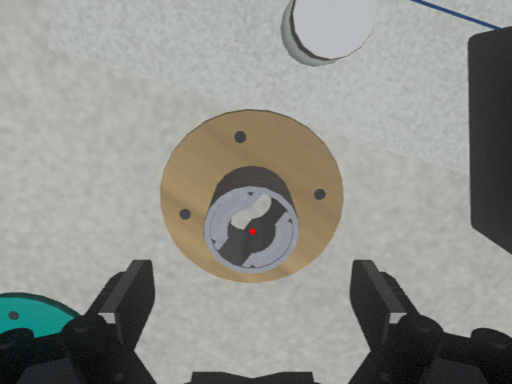

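The hub centre is at (252,231), right on the red predicted point and between the fingers. Lower and grip.

```bash
python3 -m creep '[{"fingers":85,"dx":-2,"dy":0,"dz":25,"ax":0,"ay":0,"az":0},{"fingers":85,"dx":0,"dy":0,"dz":25,"ax":0,"ay":0,"az":0},{"fingers":85,"dx":0,"dy":0,"dz":15,"ax":0,"ay":0,"az":0},{"fingers":85,"dx":0,"dy":0,"dz":9,"ax":0,"ay":0,"az":0},{"fingers":85,"dx":0,"dy":0,"dz":0,"ax":0,"ay":0,"az":0},{"fingers":85,"dx":0,"dy":0,"dz":0,"ax":0,"ay":0,"az":0},{"fingers":85,"dx":0,"dy":0,"dz":0,"ax":0,"ay":0,"az":0}]' 60
python3 -m creep '[{"fingers":45,"dx":0,"dy":0,"dz":0,"ax":0,"ay":0,"az":0},{"fingers":45,"dx":0,"dy":0,"dz":0,"ax":0,"ay":0,"az":0},{"fingers":45,"dx":0,"dy":0,"dz":0,"ax":0,"ay":0,"az":0},{"fingers":45,"dx":0,"dy":0,"dz":0,"ax":0,"ay":0,"az":0},{"fingers":45,"dx":0,"dy":0,"dz":0,"ax":0,"ay":0,"az":0},{"fingers":45,"dx":0,"dy":0,"dz":0,"ax":0,"ay":0,"az":0},{"fingers":45,"dx":0,"dy":0,"dz":0,"ax":0,"ay":0,"az":0},{"fingers":45,"dx":0,"dy":0,"dz":0,"ax":0,"ay":0,"az":0}]' 60
```

```text
time: 4.0
tcp_pos: [0.5313, 0.2321, 0.192]
orientation: [-180.0, -0.1, 0.9]
wrist_force: [-0.7, -0.9, 0.2]
opening: 0.991
grasp_force: 0.0
time: 4.8
tcp_pos: [0.531, 0.2321, 0.192]
orientation: [-180.0, -0.1, 0.8]
wrist_force: [-1.5, 0.3, 5.4]
opening: 0.652
grasp_force: 63.1
```

Gripped. Lift, carry over to the drive and turn by 35.5°.

```bash
python3 -m creep '[{"fingers":45,"dx":0,"dy":0,"dz":-15,"ax":0,"ay":0,"az":0},{"fingers":45,"dx":0,"dy":0,"dz":-30,"ax":0,"ay":0,"az":0},{"fingers":45,"dx":0,"dy":0,"dz":-35,"ax":0,"ay":0,"az":0},{"fingers":45,"dx":0,"dy":0,"dz":-35,"ax":0,"ay":0,"az":0},{"fingers":45,"dx":0,"dy":0,"dz":-30,"ax":0,"ay":0,"az":0},{"fingers":45,"dx":0,"dy":0,"dz":-15,"ax":0,"ay":0,"az":0},{"fingers":45,"dx":0,"dy":0,"dz":0,"ax":0,"ay":0,"az":0},{"fingers":45,"dx":0,"dy":0,"dz":0,"ax":0,"ay":0,"az":0}]'
python3 -m creep '[{"fingers":45,"dx":5,"dy":17,"dz":0,"ax":0,"ay":0,"az":0},{"fingers":45,"dx":9,"dy":30,"dz":0,"ax":0,"ay":0,"az":0},{"fingers":45,"dx":9,"dy":32,"dz":0,"ax":0,"ay":0,"az":0},{"fingers":45,"dx":9,"dy":32,"dz":0,"ax":0,"ay":0,"az":0},{"fingers":45,"dx":9,"dy":32,"dz":0,"ax":0,"ay":0,"az":0},{"fingers":45,"dx":9,"dy":30,"dz":0,"ax":0,"ay":0,"az":0},{"fingers":45,"dx":7.3,"dy":23.5,"dz":0,"ax":0,"ay":0,"az":0},{"fingers":45,"dx":0,"dy":0,"dz":0,"ax":0,"ay":0,"az":0},{"fingers":45,"dx":0,"dy":0,"dz":0,"ax":0,"ay":0,"az":0}]'
python3 -m creep '[{"fingers":45,"dx":0,"dy":0,"dz":0,"ax":0,"ay":0,"az":-4},{"fingers":45,"dx":0,"dy":0,"dz":0,"ax":0,"ay":0,"az":-6},{"fingers":45,"dx":0,"dy":0,"dz":0,"ax":0,"ay":0,"az":-7},{"fingers":45,"dx":0,"dy":0,"dz":0,"ax":0,"ay":0,"az":-7},{"fingers":45,"dx":0,"dy":0,"dz":0,"ax":0,"ay":0,"az":-6},{"fingers":45,"dx":0,"dy":0,"dz":0,"ax":0,"ay":0,"az":-5.5},{"fingers":45,"dx":0,"dy":0,"dz":0,"ax":0,"ay":0,"az":0},{"fingers":45,"dx":0,"dy":0,"dz":0,"ax":0,"ay":0,"az":0},{"fingers":45,"dx":0,"dy":0,"dz":0,"ax":0,"ay":0,"az":0}]'
python3 - <<'E'
from h import *
print(sensors.read_state()['tcp_pos'])
a=cams.grab_frame('wrist'); b=cams.grab_frame('scene'); np.save('pics/w4.npy',a);np.save('pics/s4.npy',b)
c=cams.grab_frame('top'); np.save('pics/t4.npy',c)
s=cv2.resize(b[120:270,190:360],(435,384),interpolation=cv2.INTER_CUBIC)
save('pics/c4.png',np.hstack([a[:,80:440],s]))
E
```

```text
time: 5.6
tcp_pos: [0.53, 0.2316, 0.3497]
orientation: [180.0, 0.1, 0.9]
wrist_force: [0.4, 0.7, -3.4]
opening: 0.651
grasp_force: 64.3
time: 6.5
tcp_pos: [0.59, 0.0357, 0.3479]
orientation: [-180.0, 0.3, 0.8]
wrist_force: [0.4, 0.3, -2.5]
opening: 0.649
grasp_force: 64.5
time: 7.4
tcp_pos: [0.5904, 0.0368, 0.3502]
orientation: [-180.0, 0.0, 36.3]
wrist_force: [-0.4, -0.4, -2.0]
opening: 0.65
grasp_force: 64.5
[0.59044349 0.03675941 0.35017432]
```

View pics/c4.png

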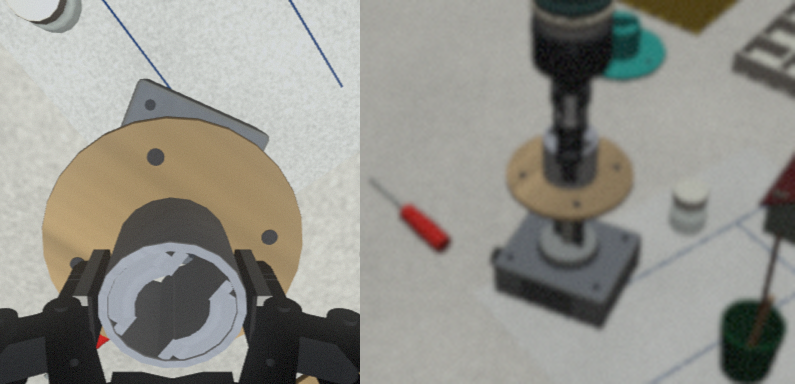

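The plate is held level above the drive. The hub top is at crop (172,305), which is wrist (252,305), with its keyways slanting. I'll measure the held axis and keyway angle.

```bash
python3 - <<'E'
from h import *
im=np.load('pics/w4.npy'); m=cam('wrist'); z=0.212
g=cv2.cvtColor(im,cv2.COLOR_RGB2GRAY); yy,xx=np.mgrid[:384,:512]
h=(np.hypot(xx-252,yy-305)<76)&(g>105)&(im[...,2].astype(int)>im[...,0]+3)
h=cv2.morphologyEx(h.astype(np.uint8),cv2.MORPH_OPEN,np.ones((3,3)))
n,l,s,c=cv2.connectedComponentsWithStats(h); h=l==1+np.argmax(s[1:,4])
H=cv2.convexHull(np.argwhere(h)[:,::-1].astype(np.int32))[:,0]
W=np.array([ray(m,x,y,z)[:2] for x,y in H],np.float32); print('hub',cv2.minEnclosingCircle(W),cv2.fitEllipse(W*1000))
ctr=np.array(cv2.minEnclosingCircle(W)[0])
# ring at 20 mm from axis on the hub top: dark = keyway
a=np.arange(0,360,2);v=[]
for t in a:
    p=proj(m,[*(ctr+.0195*np.array([np.cos(np.radians(t)),np.sin(np.radians(t))])),z]); v.append(int(g[int(round(p[1])),int(round(p[0]))]))
print(list(zip(a.tolist(),v)))
E
```

```text
hub ((0.5905446410179138, 0.035805754363536835), 0.0281247366219759) ((590.6180419921875, 35.89939498901367), (55.45713806152344, 55.77603530883789), 125.42118835449219)
[(0, 71), (2, 65), (4, 66), (6, 68), (8, 68), (10, 70), (12, 69), (14, 63), (16, 67), (18, 69), (20, 64), (22, 69), (24, 136), (26, 179), (28, 180), (30, 166), (32, 168), (34, 165), (36, 167), (38, 164), (40, 166), (42, 165), (44, 166), (46, 165), (48, 168), (50, 168), (52, 169), (54, 168), (56, 164), (58, 169), (60, 167), (62, 167), (64, 168), (66, 166), (68, 164), (70, 162), (72, 167), (74, 167), (76, 169), (78, 167), (80, 171), (82, 168), (84, 168), (86, 167), (88, 166), (90, 169), (92, 166), (94, 165), (96, 164), (98, 167), (100, 164), (102, 166), (104, 166), (106, 166), (108, 165), (110, 165), (112, 168), (114, 165), (116, 168), (118, 164), (120, 167), (122, 163), (124, 165), (126, 164), (128, 169), (130, 166), (132, 164), (134, 169), (136, 164), (138, 163), (140, 167), (142, 166), (144, 166), (146, 165), (148, 163), (150, 169), (152, 166), (154, 98), (156, 77), (158, 79), (160, 80), (162, 76), (164, 79), (166, 
[... 425 characters left out ...]
65), (242, 166), (244, 166), (246, 166), (248, 165), (250, 165), (252, 165), (254, 167), (256, 167), (258, 167), (260, 167), (262, 167), (264, 169), (266, 165), (268, 166), (270, 165), (272, 165), (274, 167), (276, 164), (278, 169), (280, 164), (282, 168), (284, 164), (286, 165), (288, 168), (290, 166), (292, 168), (294, 168), (296, 165), (298, 165), (300, 166), (302, 165), (304, 162), (306, 166), (308, 167), (310, 162), (312, 166), (314, 163), (316, 162), (318, 168), (320, 167), (322, 164), (324, 166), (326, 167), (328, 166), (330, 163), (332, 169), (334, 164), (336, 81), (338, 69), (340, 68), (342, 63), (344, 70), (346, 70), (348, 73), (350, 67), (352, 68), (354, 69), (356, 63), (358, 67)]
```

Keyways are at 0°, and the axis is within 1 mm of the shaft. Lower gently.

```bash
python3 -m creep '[{"fingers":45,"dx":0,"dy":0,"dz":10,"ax":0,"ay":0,"az":0},{"fingers":45,"dx":0,"dy":0,"dz":12,"ax":0,"ay":0,"az":0},{"fingers":45,"dx":0,"dy":0,"dz":12,"ax":0,"ay":0,"az":0},{"fingers":45,"dx":0,"dy":0,"dz":12,"ax":0,"ay":0,"az":0},{"fingers":45,"dx":0,"dy":0,"dz":10,"ax":0,"ay":0,"az":0},{"fingers":45,"dx":0,"dy":0,"dz":6,"ax":0,"ay":0,"az":0},{"fingers":45,"dx":0,"dy":0,"dz":0,"ax":0,"ay":0,"az":0},{"fingers":45,"dx":0,"dy":0,"dz":0,"ax":0,"ay":0,"az":0}]'
```

```text
time: 8.35
tcp_pos: [0.5909, 0.0362, 0.2888]
orientation: [180.0, -0.0, 36.4]
wrist_force: [0.9, -0.0, -2.4]
opening: 0.648
grasp_force: 64.5
```

```bash
python3 -m creep '[{"fingers":45,"dx":0,"dy":0,"dz":6,"ax":0,"ay":0,"az":0},{"fingers":45,"dx":0,"dy":0,"dz":6,"ax":0,"ay":0,"az":0},{"fingers":45,"dx":0,"dy":0,"dz":6,"ax":0,"ay":0,"az":0},{"fingers":45,"dx":0,"dy":0,"dz":4,"ax":0,"ay":0,"az":0},{"fingers":45,"dx":0,"dy":0,"dz":2,"ax":0,"ay":0,"az":0},{"fingers":45,"dx":0,"dy":0,"dz":1.5,"ax":0,"ay":0,"az":0},{"fingers":45,"dx":0,"dy":0,"dz":1.5,"ax":0,"ay":0,"az":0},{"fingers":45,"dx":0,"dy":0,"dz":0,"ax":0,"ay":0,"az":0},{"fingers":45,"dx":0,"dy":0,"dz":0,"ax":0,"ay":0,"az":0},{"fingers":45,"dx":0,"dy":0,"dz":0,"ax":0,"ay":0,"az":0}]'
```

```text
time: 9.35
tcp_pos: [0.5908, 0.0362, 0.262]
orientation: [180.0, -0.0, 36.4]
wrist_force: [0.3, 0.4, -2.0]
opening: 0.646
grasp_force: 64.5
```

```bash
python3 -m creep '[{"fingers":45,"dx":0,"dy":0,"dz":0.7,"ax":0,"ay":0,"az":0},{"fingers":45,"dx":0,"dy":0,"dz":0.7,"ax":0,"ay":0,"az":0},{"fingers":45,"dx":0,"dy":0,"dz":0,"ax":0,"ay":0,"az":0},{"fingers":45,"dx":0,"dy":0,"dz":0,"ax":0,"ay":0,"az":0}]'
python3 -m creep '[{"fingers":45,"dx":0,"dy":0,"dz":0.7,"ax":0,"ay":0,"az":0},{"fingers":45,"dx":0,"dy":0,"dz":0,"ax":0,"ay":0,"az":0},{"fingers":45,"dx":0,"dy":0,"dz":0,"ax":0,"ay":0,"az":0}]'
```

```text
time: 9.75
tcp_pos: [0.5907, 0.0362, 0.2603]
orientation: [-180.0, 0.0, 36.4]
wrist_force: [0.3, 0.3, -2.1]
opening: 0.647
grasp_force: 64.5
time: 10.05
tcp_pos: [0.5908, 0.0362, 0.26]
orientation: [180.0, -0.0, 36.4]
wrist_force: [-1.8, -0.7, 0.7]
opening: 0.642
grasp_force: 64.8
```

Contact is showing in the wrist force. Press a touch more, then release.

```bash
python3 -m creep '[{"fingers":45,"dx":0,"dy":0,"dz":0.6,"ax":0,"ay":0,"az":0},{"fingers":45,"dx":0,"dy":0,"dz":0,"ax":0,"ay":0,"az":0},{"fingers":45,"dx":0,"dy":0,"dz":0,"ax":0,"ay":0,"az":0}]'
python3 -m creep '[{"fingers":58,"dx":0,"dy":0,"dz":0,"ax":0,"ay":0,"az":0},{"fingers":62,"dx":0,"dy":0,"dz":0,"ax":0,"ay":0,"az":0},{"fingers":70,"dx":0,"dy":0,"dz":0,"ax":0,"ay":0,"az":0},{"fingers":85,"dx":0,"dy":0,"dz":0,"ax":0,"ay":0,"az":0},{"fingers":85,"dx":0,"dy":0,"dz":0,"ax":0,"ay":0,"az":0},{"fingers":85,"dx":0,"dy":0,"dz":0,"ax":0,"ay":0,"az":0},{"fingers":85,"dx":0,"dy":0,"dz":0,"ax":0,"ay":0,"az":0},{"fingers":85,"dx":0,"dy":0,"dz":0,"ax":0,"ay":0,"az":0}]'
python3 -m creep '[{"fingers":85,"dx":0,"dy":0,"dz":-10,"ax":0,"ay":0,"az":0},{"fingers":85,"dx":0,"dy":0,"dz":-25,"ax":0,"ay":0,"az":0},{"fingers":85,"dx":0,"dy":0,"dz":-35,"ax":0,"ay":0,"az":0},{"fingers":85,"dx":0,"dy":0,"dz":-35,"ax":0,"ay":0,"az":0},{"fingers":85,"dx":0,"dy":0,"dz":-35,"ax":0,"ay":0,"az":0},{"fingers":85,"dx":0,"dy":0,"dz":0,"ax":0,"ay":0,"az":0},{"fingers":85,"dx":0,"dy":0,"dz":0,"ax":0,"ay":0,"az":0},{"fingers":85,"dx":0,"dy":0,"dz":0,"ax":0,"ay":0,"az":0}]'
python3 - <<'E'
from h import *
m=cam('wrist');a=cams.grab_frame('wrist'); ms=cam('scene');b=cams.grab_frame('scene')
p=proj(m,[.591,.0363,.122]);cv2.circle(a,(round(p[0]),round(p[1])),2,(255,0,0),-1)
for t in range(0,360,10):
  p=proj(ms,[.591+.065*np.cos(np.radians(t)),.0363+.065*np.sin(np.radians(t)),.076]);cv2.circle(b,(round(p[0]),round(p[1])),0,(255,0,0),-1)
s=cv2.resize(b[140:270,200:347],(435,384),interpolation=cv2.INTER_CUBIC)
save('pics/c5.png',np.hstack([a[:,80:440],s]))
E
```

```text
time: 10.35
tcp_pos: [0.5908, 0.0362, 0.2599]
orientation: [180.0, -0.0, 36.4]
wrist_force: [-3.3, -0.6, 5.3]
opening: 0.648
grasp_force: 65.2
time: 11.15
tcp_pos: [0.5907, 0.0362, 0.259]
orientation: [180.0, -0.0, 36.3]
wrist_force: [-0.3, 0.6, 0.3]
opening: 0.995
grasp_force: 0.0
time: 11.95
tcp_pos: [0.5902, 0.0362, 0.3981]
orientation: [-179.9, 0.1, 36.4]
wrist_force: [-1.5, 0.7, -0.7]
opening: 0.996
grasp_force: 0.0
```

View pics/c5.png

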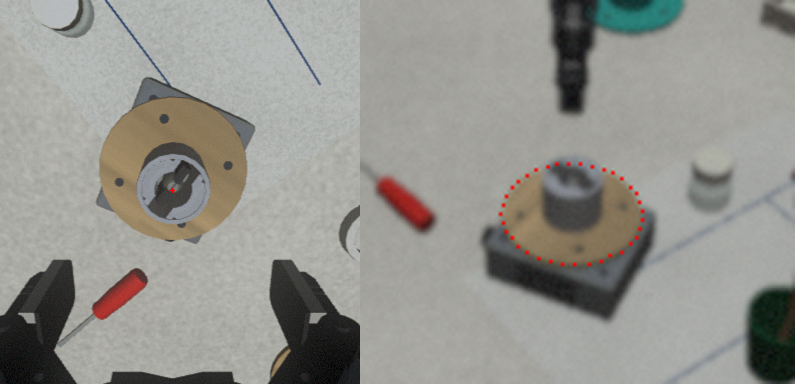

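The plate sits flat on the flange. Its rim matches the predicted home outline at scene crop (572,214), and the hub with the shaft inside it is at (172,188). The gripper is clear.

```bash
python3 -c "
from cell import ticket
print(ticket.close_job())"
```

```text
the job is handed in; nothing more can be done
None
```

The keyed plate is fitted on the drive shaft, home and flat on the flange by the last camera views; the gripper is clear, the plain plate was left untouched, and the job was handed in at about 12 s (no verdict was returned).

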